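# Push the clevis pin home and secure it with the R-clip on the tab-pull bench

## Task

On the small pull-test bench, push the clevis pin fully home so that its head rests on the fork and its cross-hole comes out at the far side. Then take the larger R-clip from the rack and push its straight leg down through the cross-hole until the bent leg has ridden over the pin and sprung shut round it. The pin may have turned in its bore, so feel for the hole; never force the pin or the clip (15 N is ample for both), and leave the smaller clip and the other things on the bench where they are.

Things in the scene. Friction and masses are not known exactly. Their poses are not given: they have to be found in the camera images.
- pull_bench: Fixed pull bench on a 280 x 84 x 12 mm aluminium plate. Origin: underside of the plate, below the middle of the clevis fork; x along the bench, z up. Pin axis 70 mm up, along y. Dark fork: x -20 to 43, cheeks' outer faces at y = 21 and -21, tops 90 mm high. At +x an S-shaped load cell and grey bracket (to x 130, 102 high); at -x the tab grip (x -109 to -45, thumb screws 108 high).
- head_home (a point): Where the centre of the outer face of the pin's head lies when the pin is home: y = 29, z = 70 mm in pull_bench, fixed to it, same axes. Until then the face stands (18 mm - joint pin) farther out along +y. The head is 34 mm in diameter and 8 mm thick.
- pin (a joint): How far the clevis pin is pushed in, m: 0 = drawn out 18 mm, 0.018 = home, head on the fork. Pushing towards -y of pull_bench raises it; about 6 N of friction, it stays where left. Steel, 24 mm diameter; at home it ends at y = -41 mm. It can also turn about its axis (up to 0.7 rad either way at the start, not measured; 7 N sideways at its rim turns it).
- hole_home (a point): Centre of the pin's cross-hole when the pin is home: y = -28, z = 70 mm in pull_bench, same axes. Pin top 12 mm above. Hole 7 mm wide, edge broken to 8. The mouth may lie up to 8 mm to either side along x, and lower. A leg tip in the mouth drawn sideways turns the pin along; it must be drawn past the top by the 1 mm play. In a slanting hole the leg wedges: far more force than the hand feels.
- rack: Fixed white plastic block 120 x 40 x 36 mm (x, y, z) that holds two R-clips upright. Origin: centre of its underside. Holes in the top: 6 mm wide, 21 mm deep at x = -38 mm for the larger clip, 4 mm wide, 13 mm deep at x = 26 mm for the smaller.
- clip: The larger R-clip: 5 mm steel wire, 105 mm long, about 60 g, upright in the rack, straight leg down 21 mm in its hole. Origin (seat point): the point of the straight leg that lies at the pin's centre when seated. z up the straight leg, x towards the bent leg, y along the coil's axis. Either side of the pin may take the bent leg.
- clip_tip (a point): Lower end of the larger clip's straight leg, on its axis, 50 mm below the clip's origin. The 5 mm wire is cut square there, its end bevelled to a flat 3.6 mm wide. Axes like the clip.
- clip_coil (a point): Centre of the larger clip's coil, at x = 10.5, z = 42 mm in the clip, axes like the clip. The double coil is 26 mm in diameter and 10 mm thick along y: grip it across the 10 mm, from above. Below the coil both legs are 5 mm thick in y.
- clip_spring (a joint): How far the larger clip's bent leg is sprung open about the coil, rad: 0 = free, about 0.07 while its throat rides over the pin, near 0 again when snapped round the pin. It first touches the pin with the clip's origin about 28 mm above hole_home. Pushing on takes about 7 N, fades once the throat is past (5 mm above the seat) and rises past 10 N if pushed 3 mm too far.
- small_clip: The smaller R-clip, same shape in 3 mm wire (coil 15.6 mm in diameter, centre 25 mm above its origin), upright in the rack's other hole; leave it. Origin and axes as for the larger clip.
- pouch_cell_a: A pouch cell 96 x 48 x 6 mm lying on the work surface; leave it. Origin: centre of its underside.
- hex_key: A hex key 26 x 72 x 4 mm lying on the work surface; leave it. Origin: centre of its underside.
- vial_1: A sample vial 26 mm in diameter and 59 mm high, standing on the work surface; leave it. Origin: centre of its underside.
Things that resemble listed ones, but are neither listed nor needed, are in the scene too. Leave any orange look-alike of the clip alone.

How it is judged:
By the outcome, as a careful person would: the job done as asked, in the order asked, and still so for the second after the job is handed in, with the robot touching nothing.
It also fails if it takes over 67 s, if anything falls off the work surface, if the arm or the gripper's body presses on something with over 40 N, if the wrist force passes 120 N, or if a joint passes its speed limit or range.

## Robot

A 6-joint arm with a two-finger parallel gripper is mounted at the origin on a cart in front of the work surface, level with it; the furniture and walls round the work are solid. World frame = base frame: x ahead of the robot, y to its left, z up, the work surface at z = 0. Lengths are in mm, angles in rad, forces in N, time in s.
With the tool pointing down it reaches from about 275 to 750 mm from the base axis. Payload 10.2 kg.
Tool frame: the origin (TCP) lies midway between the tips of the shut fingers; the grasp point (between the pads) lies 19 mm behind it; z points along the fingers, y is the line along which they close (so a half turn about z gives the same grasp; the last joint's range is limited). The gripper opens to 85 mm and grips with 20 to 120 N. Pads are 22 mm wide; open, the fingers measure 114 mm over their backs; the gripper's body (76 mm by 85 mm) begins 54 mm behind the grasp point. The pads swing forward as they close: fully open they stand 13 mm farther back than shut.
Start: joints at [-1.523, 0.313, 1.498, -0, 1.331, -0.223], TCP at [140.425, -505.877, 195.994] pointing down, gripper open.
Joint ranges: [-2.94, 2.94], [-0.97, 2.17], [0.19, 2.56], [-1.23, 4.37], [0.02, 3.11], [-2.88, 2.88]. Speed limits (rad/s): [2.39, 2.39, 3.01, 3.14, 3.14, 3.14].

## Interface

Orientations are given as a unit quaternion [w, x, y, z].
In Python, from rig import ctrl gives the robot as it stands.
- The arm moves only by the tool send_rows, never from a script. Its argument "targets" is a list of rows, each a list of 7 numbers: the closure, from -1 (fully open) to 1 (shut), so that 0 is half open, then the shift along the tool's x, y, z in m, then the turn, a rotation vector about the tool's x, y, z in rad. In form: [[claw, dx, dy, dz, ax, ay, az], ...]. A call has exactly 10 rows; each row shifts and turns the commanded pose from where the row before left it, along the tool's axes as they then stand; what a row does not reach is not made up. A row lasts 1/8 s, in which the tool goes at most 62.5 mm and 10.7 degrees, less where a joint would pass 70% of its speed; a pose out of reach is approached as far as the arm can. A call with a gripper value outside its range is refused whole. The fingers move at their own pace and stop on an object; "squeeze" is the grip in N (left out, the last holds). Time passes only in rows, so rows that do not move let the fingers close, or fill a call up. It gives the time, the measured TCP pose, the force, the opening and the grip force at its end, in the units of the state.
- ctrl.sense(): the state, without advancing time (a new reading comes with each control period).
- ctrl.capture(name): name is "side" or "top"; returns a dict with "img" (384x512x3 uint8, red, green, blue), "camera_matrix" (3x3 intrinsics, pixels), "k1" (the pictures are not rectified: a ray, as slopes to the right and down, at radius r is drawn at 1 + k1 r^2 times it, then the intrinsics apply), "R" (3x3) and "t" (3): a world point X has camera coordinates R X + t. Camera axes: x right, y down, z forward; pixel columns grow to the right and rows downward; lengths in mm; the calibration is good to about 2 mm. A picture is of the moment at which its call begins. There is no depth.
- ctrl.finish_job(): hands the job in; it is judged then, once.
Trained networks look in a picture, given as the dict that the camera call returned (one of the last four; its "shot" number tells which), for a name from the list of things; names that differ only in an ending like _2 or _b are one class to them, and where a whole thing is asked for, a point or a joint stands for the part that bears it (a point fixed in the world has none). Each returns a list of dicts, best first, with "score" (0 to 1); they miss things now and then, are a little off and sometimes report something else, mostly with a low value. They report only what shows in the picture. A call takes as long as a camera call. They do not tell look-alikes from the thing itself.
- ctrl.boxes_of(query, picture): "extent" ([left, top, width, height] in pixels, round what is visible of it).
- ctrl.landmark_of(query, picture): "point" ([column, row] in pixels: a listed point, or the origin of a listed thing).
The state is a dict: "time_s": time; "joints": joint angles; "dq": joint speeds; "tau": joint torques, N m; "eef_pos": TCP position; "ee_rot": TCP orientation; "force": force on the tool from outside, world axes, zero at the start; "wrist_torque": the same for the moment, N m; "grip_width": opening from 0.0 (shut) to 1.0 (fully open); "grip_force": force on a finger pad.
Only numpy, scipy, OpenCV 4.12 (cv2) and the standard library are available. Lean on these libraries where they do the work, as an engineer would, in place of code of your own. Each camera call takes 0.05 s, during which the arm holds its last target. There are 200 camera calls.

## Working session

There is one attempt and no reset: what is moved stays moved. The work goes in short steps, Python scripts to look and compute and a tool call to move; the robot and the scene stay as the last step left them, time stands still between calls to the robot, and variables do not carry over. Pictures are saved under pics/ and viewed, at most 10 in all, crops included, and the job is handed in when it is done.

Besides the shell and the picture viewer there is one more tool, called after "Request:" by a JSON object that holds its "api" and its "payload". send_rows: Moves the arm, as the interface text tells. Its arguments: {"type":"object","properties":{"targets":{"type":"array"},"squeeze":{"type":"number"}},"required":["targets"]}

```bash
ls; mkdir -p pics; cat > h.py <<'E'
import numpy as np, cv2
from rig import ctrl
def shot(n):
    return ctrl.capture(n)
def ray(c,p):
    K=np.array(c["camera_matrix"]);k1=c["k1"]
    d=np.array([(p[0]-K[0,2])/K[0,0],(p[1]-K[1,2])/K[1,1]]);u=d.copy()
    for _ in range(20): u=d/(1+k1*(u@u))
    R=np.array(c["R"]);t=np.array(c["t"])
    return -R.T@t, R.T@np.array([u[0],u[1],1])
def onz(c,p,z):
    o,d=ray(c,p); return o+d*(z-o[2])/d[2]
def proj(c,X):
    K=np.array(c["camera_matrix"]);x=np.array(c["R"])@np.array(X,float)+np.array(c["t"])
    u=x[:2]/x[2];u=u*(1+c["k1"]*(u@u));return np.array([K[0,0]*u[0]+K[0,2],K[1,1]*u[1]+K[1,2]])
def tri(c1,p1,c2,p2):
    o1,d1=ray(c1,p1);o2,d2=ray(c2,p2)
    s=np.linalg.lstsq(np.array([d1,-d2]).T,o2-o1,rcond=None)[0]
    a=o1+s[0]*d1;b=o2+s[1]*d2;return (a+b)/2,np.linalg.norm(a-b)
def save(c,name,box=None,w=None):
    im=c["img"][:,:,::-1]
    if box: 
        x,y,ww,hh=box;im=im[y:y+hh,x:x+ww];f=min(800/ww,600/hh);im=cv2.resize(im,None,fx=f,fy=f,interpolation=cv2.INTER_CUBIC)
    cv2.imwrite("pics/"+name,im)
E
python3 - <<'E'
from h import *
np.set_printoptions(precision=1,suppress=True)
cs={n:shot(n) for n in("side","top")}
for n,c in cs.items():
    print(n,"cam",-np.array(c["R"]).T@np.array(c["t"]),np.array(c["R"])[2],c["camera_matrix"][0][0])
    for q in ["pull_bench","head_home","hole_home","rack","clip","clip_tip","clip_coil","small_clip","vial_1"]:
        print(q,[(np.array(r["point"]),round(r["score"],2)) for r in ctrl.landmark_of(q,c)[:3]])
    for q in ["pull_bench","pin","rack","clip"]:
        print(q,[(np.array(r["extent"]),round(r["score"],2)) for r in ctrl.boxes_of(q,c)[:3]])
a=np.hstack([cs["side"]["img"],cs["top"]["img"]])
save(cs["side"],"s.png",(0,0,512,384));save(cs["top"],"t.png",(0,0,512,384))
print(ctrl.sense())
E
```

```text
pics
side cam [ 499.7 -995.   630. ] [ 0.1  0.9 -0.5] 445.9937002214693
pull_bench [(array([228. , 211.2]), 0.94)]
head_home [(array([227.6, 183.5]), 0.71)]
hole_home [(array([221.4, 192.9]), 0.8), (array([194.8, 173.7]), 0.58)]
rack [(array([211.9, 271.7]), 0.87), (array([287.1, 252.1]), 0.51)]
clip [(array([313.9, 277.2]), 0.82), (array([320.7, 191.8]), 0.64), (array([195.4, 246.4]), 0.58)]
clip_tip [(array([196.7, 262.6]), 0.75), (array([337.6, 276.6]), 0.74), (array([334.1, 194. ]), 0.54)]
clip_coil [(array([198.9, 229.2]), 0.76), (array([306. , 188.7]), 0.65), (array([295.2, 281.1]), 0.46)]
small_clip [(array([221.3, 196.6]), 0.74), (array([226.2, 248.7]), 0.56), (array([211.7, 269.4]), 0.26)]
vial_1 [(array([271.9, 308.1]), 0.92)]
pull_bench [(array([173. , 168.3, 107.1,  54.9]), 0.62)]
pin [(array([220.6, 186.8,   8.1,  13.7]), 0.38)]
rack [(array([183.5, 253.2,  60.5,  23.9]), 0.79), (array([196.2, 225. ,  10.7,  31.1]), 0.48), (array([175.9, 167.7,  33. ,  10. ]), 0.34)]
clip [(array([192.5, 226.7,  13.7,  28.6]), 0.77), (array([290.8, 274.6,  45.8,  14.9]), 0.67)]
top cam [
[... 553 characters left out ...]
]
small_clip []
vial_1 [(array([361.9, 197.1]), 0.41)]
pull_bench [(array([219.1, 177.9,  52.2,  99.1]), 0.67)]
pin [(array([224.8, 220.6,   7.5,  10.7]), 0.41)]
rack [(array([315. , 217.8,  19.4,  38.1]), 0.66)]
clip [(array([336.1, 156. ,  10.5,  28.6]), 0.62), (array([325.9, 244. ,   3.5,   8.5]), 0.38)]
{'time_s': 1.4, 'joints': array([-1.5,  0.3,  1.5,  0. ,  1.3, -0.2]), 'dq': array([ 0.,  0.,  0.,  0., -0.,  0.]), 'tau': array([  0. , -41.2, -26. ,  -0. ,   0. ,  -0. ]), 'eef_pos': array([ 140.4, -505.9,  196. ]), 'ee_rot': array([-0. ,  1. ,  0.1,  0. ]), 'force': array([-1.2, -0.5,  1.2]), 'wrist_torque': array([-0.1,  0. ,  0. ]), 'grip_force': 0.0, 'grip_width': 0.997831212955815}
```

View pictures.

View pics/s.png

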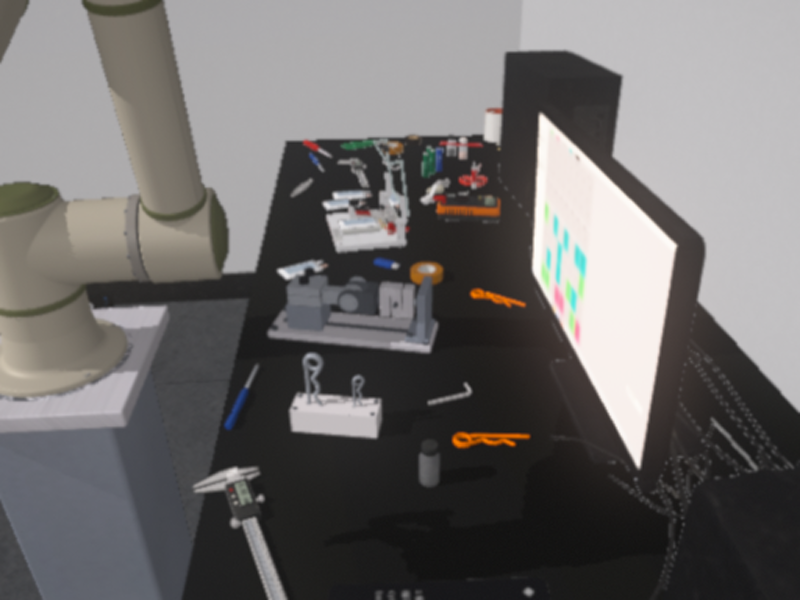

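View pics/t.png

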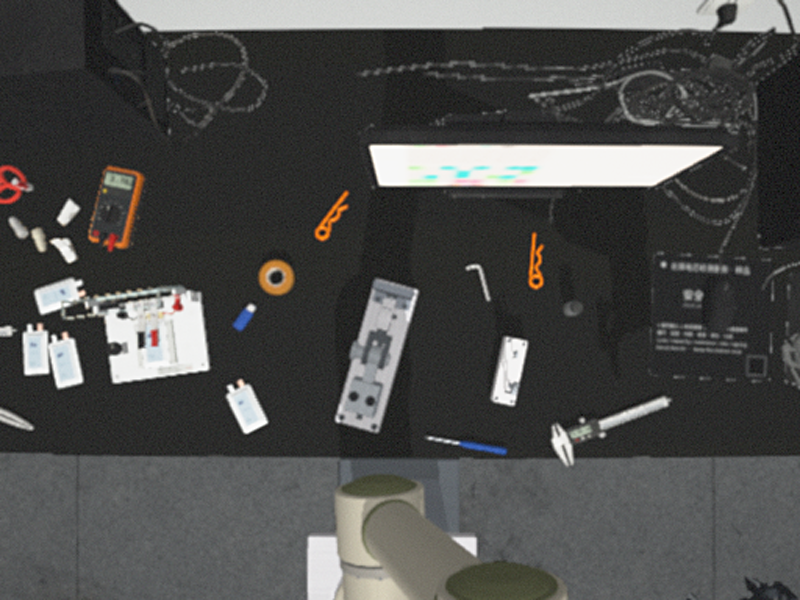

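```bash
python3 - <<'E'
from h import *
np.set_printoptions(precision=1,suppress=True)
t=shot("top");s=shot("side")
def crop(c,x,y,w,h): return cv2.resize(c["img"][y:y+h,x:x+w,::-1],(400,300),interpolation=cv2.INTER_CUBIC)
a=np.vstack([np.hstack([crop(t,190,175,140,105),crop(t,300,210,56,42)]),np.hstack([crop(s,165,160,124,93),crop(s,170,217,88,66)])])
cv2.imwrite("pics/c1.png",a)
z=1.5625
P=[onz(t,np.array(p)/z,12) for p in [(376,279),(418,290),(379,432),(336,421)]]
print(P,sum(P)/4)
print([onz(t,np.array(p)/z,36) for p in [(502,337),(528,340),(516,406),(491,402)]])
print("coil",tri(t,(326.5,248.4),s,(198.9,229.2)))
print("bench",tri(t,(243.6,224.1),s,(228,211.2)),"rack",tri(t,(325.5,236.4),s,(211.9,271.7)))
print("headside",onz(s,(227.6,183.5),70),onz(t,(227.5,223.1),70),"hole",onz(s,(221.4,192.9),70),onz(t,(249.5,230.4),70))
E
```

```text
[array([636.5,  30.1,  12. ]), array([615.7, -49.6,  12. ]), array([348.3,  23.3,  12. ]), array([368.4, 104.4,  12. ])] [492.2  27.1  12. ]
[array([ 527.1, -204.8,   36. ]), array([ 521.6, -252.9,   36. ]), array([ 400.2, -230.1,   36. ]), array([ 407.4, -184.1,   36. ])]
coil (array([ 436.7, -208.5,  108. ]), np.float64(3.830200137103476))
bench (array([499.3,  21. ,   8.1]), np.float64(4.887138692808111)) rack (array([ 460.7, -221.7,    3.5]), np.float64(10.276016277940414))
headside [499.5  61.6  70. ] [505.7  63.2  70. ] hole [482.4  11.6  70. ] [485.4   1.3  70. ]
```

View pics/c1.png

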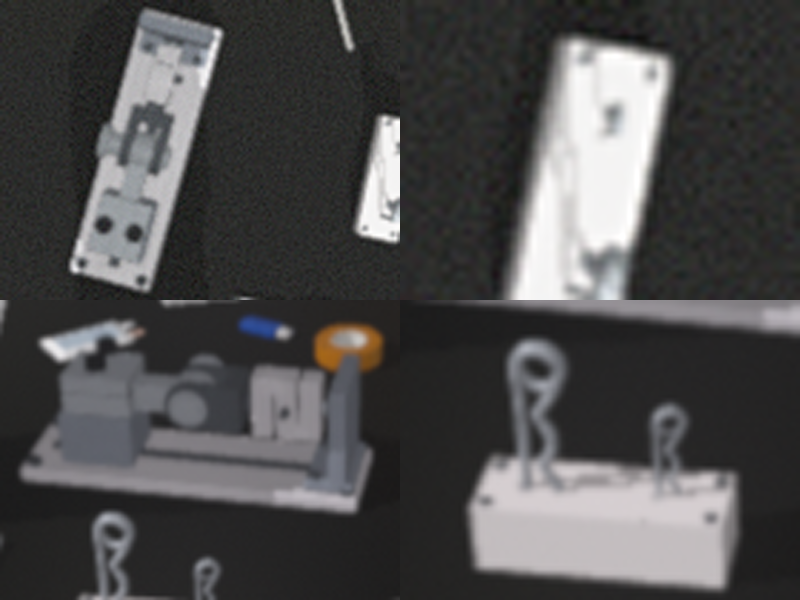

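```bash
cat > pose.py <<'E'
import numpy as np
B=np.array([492.2,27.1]); BY=-0.268
def b2w(x,y,z,B=B,a=BY):
    c,s=np.cos(a),np.sin(a); return np.array([B[0]+c*x-s*y,B[1]+s*x+c*y,z])
E
python3 - <<'E'
from h import *; from pose import *
np.set_printoptions(precision=1,suppress=True)
t=shot("top");s=shot("side")
# rack from top
g=cv2.resize(t["img"],None,fx=4,fy=4,interpolation=cv2.INTER_CUBIC).astype(int).min(2)
def rect(x0,y0,x1,y1,th,z,name):
    m=np.zeros(g.shape,np.uint8);m[y0*4:y1*4,x0*4:x1*4]=(g[y0*4:y1*4,x0*4:x1*4]>th)
    cn=max(cv2.findContours(m,0,2)[0],key=cv2.contourArea)
    w=np.array([onz(t,((p[0]+.5)/4-.5,(p[1]+.5)/4-.5),z)[:2] for p in cn[:,0]],np.float32)
    print(name,cv2.minAreaRect(w))
rect(305,205,350,270,110,36,"rack")
rect(205,165,285,285,75,12,"plate")
def ov(c,x,y,w,h,B):
    f=400/w;im=cv2.resize(c["img"][y:y+h,x:x+w,::-1],(400,300),interpolation=cv2.INTER_CUBIC)
    P=lambda X:tuple(int(v) for v in ((proj(c,X)-[x,y]+.5)*f-.5))
    def box(x0,x1,y0,y1,z0,z1,col):
        for z in(z0,z1):
            cv2.polylines(im,[np.array([P(b2w(a,b,z,B)) for a,b in((x0,y0),(x1,y0),(x1,y1),(x0,y1))])],True,col,1)
    box(-20,43,-21,21,90,90,(0,0,255));box(-109,-45,-25,25,90,90,(0,255,0));box(-140,140,-42,42,12,12,(255,255,0))
    cv2.line(im,P(b2w(0,47,70,B)),P(b2w(0,-23,70,B)),(255,0,255),1)
    cv2.line(im,P(b2w(130,-42,102,B)),P(b2w(130,42,102,B)),(0,255,255),1)
    return im
B1=B
rows=[np.hstack([ov(t,190,175,140,105,B1),ov(s,165,160,124,93,B1)])]
B2=B+6*np.array([.964,-.265])
rows+=[np.hstack([ov(t,190,175,140,105,B2),ov(s,165,160,124,93,B2)])]
cv2.imwrite("pics/o1.png",np.vstack(rows))
E
```

```text
rack ((465.63519287109375, -217.15728759765625), (47.21240234375, 125.48773193359375), 77.51875305175781)
plate ((493.5596923828125, 32.19970703125), (95.57347869873047, 286.2383728027344), 74.17466735839844)
```

View pics/o1.png

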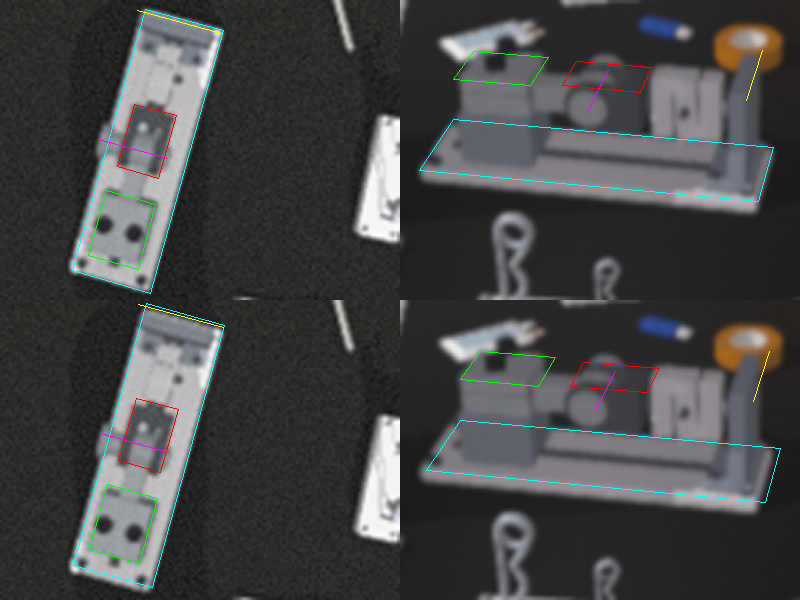

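```bash
python3 - <<'E'
from h import *
t=shot("top");s=shot("side")
def crop(c,x,y,w,h): 
    im=cv2.resize(c["img"][y:y+h,x:x+w,::-1],(400,400),interpolation=cv2.INTER_LANCZOS4).astype(float)
    return np.clip((im/255)**.6*280,0,255).astype(np.uint8)
cv2.imwrite("pics/c2.png",np.hstack([crop(t,217,205,40,40),crop(s,200,165,40,40)]))
E
```

```text
(no output)
```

View pics/c2.png

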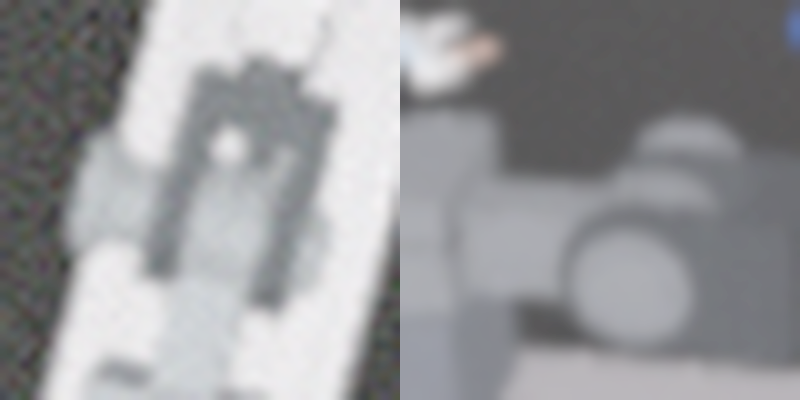

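```bash
python3 - <<'E'
from h import *; from pose import *
np.set_printoptions(precision=1,suppress=True)
t=shot("top");s=shot("side")
c,sn=np.cos(BY),np.sin(BY)
def tob(X): d=X[:2]-B; return np.array([c*d[0]+sn*d[1],-sn*d[0]+c*d[1]])
print("pinend side",tob(onz(s,(222.5,193),70)))
print("head top face-edge", tob(onz(t,(226.,223.5),75)), tob(onz(t,(223.4,223.7),70)))
print("rackhole yaw -.18",)
for p in [(b) for b in ()]:pass
# network rack/clips repeated
for q in("clip_coil","clip_tip","clip"): 
  print(q,[(np.array(r["point"]),round(r["score"],2)) for r in ctrl.landmark_of(q,s)[:3]])
print(proj(s,b2w(0,-23,70)))
from scipy.spatial.transform import Rotation as R
q=ctrl.sense()["ee_rot"];M=R.from_quat(np.r_[q[1:],q[0]]).as_matrix();np.set_printoptions(precision=3);print(M,ctrl.sense()["time_s"])
E
```

```text
pinend side [ -2.4 -17.6]
head top face-edge [ 1.4 41.8] [-1.3 49.1]
rackhole yaw -.18
clip_coil [(array([199.2, 229.6]), 0.75), (array([299.3, 280.7]), 0.63), (array([309., 187.]), 0.45)]
clip_tip [(array([335.3, 278.1]), 0.76), (array([334.2, 191.9]), 0.7), (array([195.9, 261.7]), 0.57)]
clip [(array([194.4, 248.3]), 0.72), (array([315.6, 275.3]), 0.68), (array([227.8, 253.2]), 0.52)]
[222.9 194.1]
[[ 0.964  0.267  0.   ]
 [ 0.267 -0.964  0.   ]
 [ 0.    -0.    -1.   ]] 1.95
```

Request:
{"api": "send_rows", "payload": {"targets": [[1,0,0,0,0,0,0.178],[1,0,0,0,0,0,0.178],[1,0,0,0,0,0,0.179],[1,0.0165,-0.057,0,0,0,0],[1,0.0165,-0.057,0,0,0,0],[1,0.0165,-0.057,0,0,0,0],[1,0.0165,-0.057,0,0,0,0],[1,0.0165,-0.057,0,0,0,0],[1,0.0165,-0.057,0,0,0,0],[1,0.0165,-0.057,0,0,0,0]], "squeeze": 60}}

```text
time_s: 3.2
eef_pos: [356.9, -149.2, 196.3]
ee_rot: [0.0, 0.991, -0.132, 0.0]
force: [0.9, -1.6, 1.1]
grip_width: -0.003
grip_force: 0.0
```

Request:
{"api": "send_rows", "payload": {"targets": [[1,0.0167,-0.0572,0,0,0,0],[1,0.0167,-0.0572,0,0,0,0],[1,0.0167,-0.0572,0,0,0,0],[1,0.0167,-0.0572,0,0,0,0],[1,0.0167,-0.0572,0,0,0,0],[1,0,0,0.0437,0,0,0],[1,0,0,0.0437,0,0,0],[1,0,0,0.0437,0,0,0],[1,0,0,0,0,0,0],[1,0,0,0,0,0,0]]}}

```text
time_s: 4.45
eef_pos: [512.5, 103.4, 66.7]
ee_rot: [-0.0, 0.991, -0.132, 0.001]
force: [0.1, -0.9, 0.4]
grip_width: -0.002
grip_force: 0.0
```

```bash
cat > st.py <<'E'
from h import *; from pose import *
from scipy.spatial.transform import Rotation as R
np.set_printoptions(precision=2,suppress=True)
s=ctrl.sense();q=s["ee_rot"];M=R.from_quat(np.r_[q[1:],q[0]]).as_matrix()
c,sn=np.cos(BY),np.sin(BY);Rb=np.array([[c,sn,0],[-sn,c,0],[0,0,1]])
p=s["eef_pos"]
print("t",s["time_s"],"bench",Rb@(p-[B[0],B[1],0]),"F_b",Rb@s["force"],"toolx yaw",np.arctan2(M[1,0],M[0,0]),"tilt",M[:2,2],"grip",s["grip_width"],s["grip_force"],"q6",s["joints"][5])
E
python3 st.py
```

```text
t 4.45 bench [-0.65 78.91 66.67] F_b [ 0.34 -0.84  0.36] toolx yaw -0.26422584076602434 tilt [ 0. -0.] grip -0.002382638384649011 0.0 q6 1.8096591244648206
```

Request:
{"api": "send_rows", "payload": {"targets": [[1,0,0.006,0,0,0,0],[1,0,0.005,0,0,0,0],[1,0,0.003,0,0,0,0],[1,0,0.003,0,0,0,0],[1,0,0.002,0,0,0,0],[1,0,0.002,0,0,0,0],[1,0,0.002,0,0,0,0],[1,0,0.002,0,0,0,0],[1,0,0.002,0,0,0,0],[1,0,0.001,0,0,0,0]]}}

```text
time_s: 5.7
eef_pos: [504.1, 76.3, 64.9]
ee_rot: [-0.0, 0.991, -0.132, 0.0]
force: [-0.7, -0.3, -0.4]
grip_width: 0.0
grip_force: 0.0
```

```bash
python3 st.py
```

```text
t 5.7 bench [-1.57 50.54 64.92] F_b [-0.63 -0.49 -0.38] toolx yaw -0.2642843176252084 tilt [0. 0.] grip 0.0004288564973151293 0.0 q6 1.7550480157053974
```

Request:
{"api": "send_rows", "payload": {"targets": [[1,0,0.001,0,0,0,0],[1,0,0.001,0,0,0,0],[1,0,0.001,0,0,0,0],[1,0,0.001,0,0,0,0],[1,0,0.001,0,0,0,0],[1,0,0.001,0,0,0,0],[1,0,0.001,0,0,0,0],[1,0,0.001,0,0,0,0],[1,0,0.001,0,0,0,0],[1,0,0.001,0,0,0,0]]}}

```text
time_s: 6.95
eef_pos: [501.5, 66.6, 64.9]
ee_rot: [0.0, 0.991, -0.132, -0.0]
force: [0.2, 0.4, -0.4]
grip_width: 0.0
grip_force: 0.0
```

```bash
python3 - <<'E'
exec(open("st.py").read())
t=shot("top");sd=shot("side")
def crop(c,x,y,w,h): return cv2.resize(c["img"][y:y+h,x:x+w,::-1],(400,400),interpolation=cv2.INTER_LANCZOS4)
cv2.imwrite("pics/c3.png",np.hstack([crop(t,205,195,60,60),crop(sd,190,150,60,60)]))
E
```

```text
t 6.95 bench [-1.53 40.56 64.88] F_b [ 0.08  0.45 -0.39] toolx yaw -0.26422018774812367 tilt [-0. -0.] grip 0.0002663491654887384 0.0 q6 1.7351553749391357
```

View pics/c3.png

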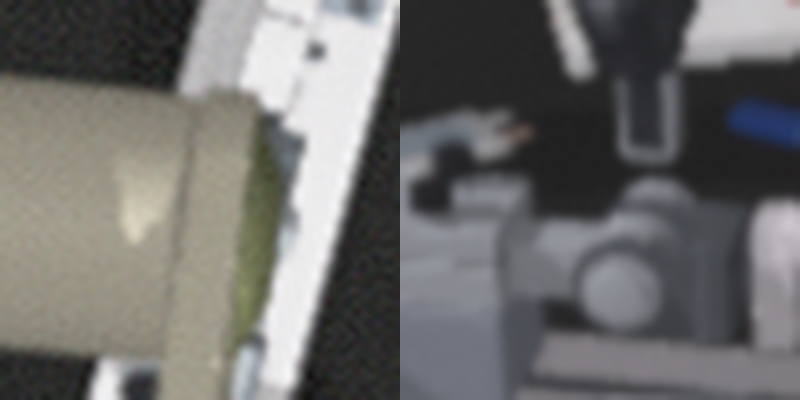

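```bash
python3 - <<'E'
from h import *;from pose import *
np.set_printoptions(precision=1,suppress=True)
s=shot("side");p=ctrl.sense()["eef_pos"]
print(proj(s,p),proj(s,p+[0,0,20]), onz(s,(227.2,174),65),"head centre home/out",proj(s,b2w(0,29,70)),proj(s,b2w(0,47,70)),proj(s,b2w(0,47,87)))
for q in("head_home","pin"): print([ (np.array(r["point"]),r["score"]) for r in ctrl.landmark_of(q,s)[:3]])
E
```

```text
[228.4 184.3] [228.1 177.6] [499.6 128.   65. ] head centre home/out [227.8 184.6] [229.4 181.5] [229.2 175.9]
[(array([227.3, 182.8]), 0.87)]Traceback (most recent call last):
  File "<stdin>", line 5, in <module>
ValueError: it knows: clip, clip_coil, clip_tip, head_home, hex_key, hole_home, pouch_cell, pull_bench, rack, small_clip, vial
```

```bash
python3 - <<'E'
from h import *
s=shot("side")
im=s["img"][100:205,180:290,::-1]
im=cv2.resize(im,(628,600),interpolation=cv2.INTER_LANCZOS4).astype(float)
cv2.imwrite("pics/c4.png",np.clip((im/255)**.5*290,0,255).astype(np.uint8))
E
```

```text
(no output)
```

View pics/c4.png

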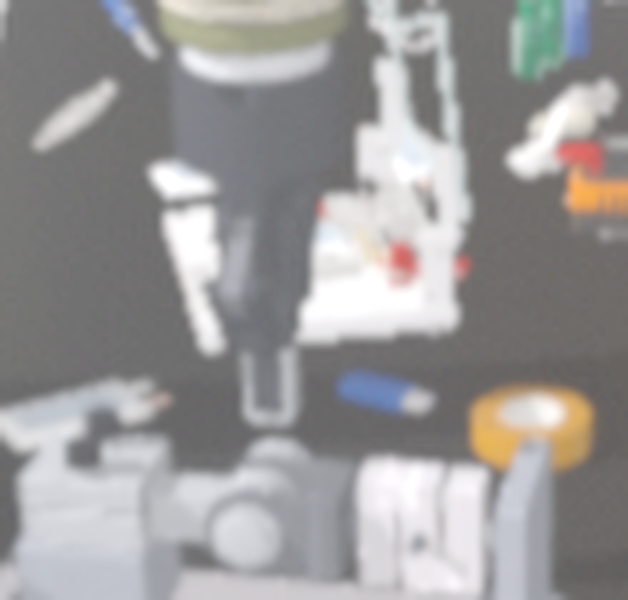

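Request:
{"api": "send_rows", "payload": {"targets": [[1,0,-0.012,0,0,0,0],[1,0,-0.013,0,0,0,0],[1,0,-0.01,0,0,0,0],[1,0,0,0.005,0,0,0],[1,0,0,0.005,0,0,0],[1,0,0,0.005,0,0,0],[1,0,0,0.005,0,0,0],[1,0,0,0.005,0,0,0],[1,0,0,0.005,0,0,0],[1,0,0,0,0,0,0]]}}

```text
time_s: 8.45
eef_pos: [510.4, 100.5, 34.5]
ee_rot: [0.0, 0.991, -0.132, -0.0]
force: [-0.5, -0.9, 0.1]
grip_width: -0.003
grip_force: 0.0
```

```bash
python3 - <<'E'
exec(open("st.py").read())
sd=shot("side");t=shot("top")
print(proj(sd,p))
def g(c,x,y,w,h):
    im=c["img"][y:y+h,x:x+w,::-1]
    im=cv2.resize(im,(400,400),interpolation=cv2.INTER_LANCZOS4).astype(float)
    return np.clip((im/255)**.5*290,0,255).astype(np.uint8)
cv2.imwrite("pics/c5.png",np.hstack([g(sd,200,150,60,60),g(t,130,150,160,160)]))
E
```

```text
t 8.45 bench [-1.86 75.59 34.53] F_b [-0.19 -1.03  0.1 ] toolx yaw -0.2642632815724007 tilt [-0.  0.] grip -0.0034166970928607146 0.0 q6 1.8039288975858006
[231.77 188.01]
```

View pics/c5.png

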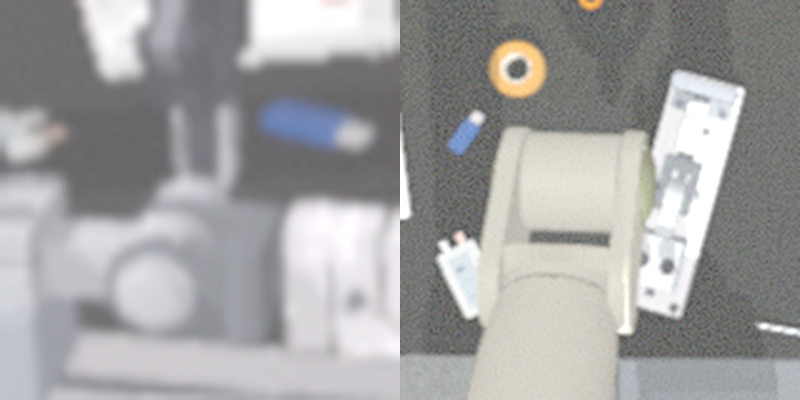

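Request:
{"api": "send_rows", "payload": {"targets": [[1,0,0.006,0,0,0,0],[1,0,0.004,0,0,0,0],[1,0,0.002,0,0,0,0],[1,0,0.002,0,0,0,0],[1,0,0.002,0,0,0,0],[1,0,0.002,0,0,0,0],[1,0,0.001,0,0,0,0],[1,0,0.001,0,0,0,0],[1,0,0.001,0,0,0,0],[1,0,0,0,0,0,0]]}}

```text
time_s: 9.8
eef_pos: [505.3, 80.9, 34.9]
ee_rot: [-0.001, 0.991, -0.132, 0.0]
force: [1.4, 4.5, -0.8]
grip_width: -0.001
grip_force: 2.7
```

```bash
python3 - <<'E'
exec(open("st.py").read())
sd=shot("side");print(proj(sd,p))
# dark/bright profile of finger
im=sd["img"].mean(2);print(im[165:185,224:236].astype(int))
E
```

```text
t 9.8 bench [-1.6  55.37 34.93] F_b [ 0.18  4.75 -0.76] toolx yaw -0.2643606183222994 tilt [0. 0.] grip -0.0011930319158302974 2.6628301141317934 q6 1.7630050726853714
[230.13 191.36]
[[ 42  42  41  41  40  39  40  42  41  42  39  35]
 [ 43  43  43  41  41  40  40  41  43  43  39  35]
 [ 45  45  45  44  41  40  41  45  45  47  39  34]
 [ 46  47  45  45  42  41  45  57  60  56  41  35]
 [ 54  55  49  44  42  42  55  82  85  67  44  33]
 [ 66  66  52  45  44  44  65 101 103  75  46  35]
 [ 73  73  56  45  45  47  69 106 107  77  45  34]
 [ 75  79  60  47  45  48  67 102 105  75  45  35]
 [ 69  80  62  49  47  48  65  98 106  80  48  35]
 [ 64  80  64  50  48  49  63  97 108  86  52  36]
 [ 64  81  66  52  49  50  64  98 109  87  53  36]
 [ 67  90  80  73  71  68  73  98 109  86  53  36]
 [ 80 116 116 116 115 108  97 100 107  86  54  38]
 [101 134 136 137 135 128 115 107 105  81  52  40]
 [103 122 122 121 121 118 111 105  98  76  56  47]
 [ 94  99  98  95  94  95  95  92  87  76  68  65]
 [102 101  97  91  85  83  82  81  81  78  77  77]
 [130 127 120 112 100  88  80  77  77  78  79  79]
 [146 141 134 125 113 101  87  77  75  75  77  79]
 [138 135 131 123 113 105  94  82  76  75  77  79]]
```

Request:
{"api": "send_rows", "payload": {"targets": [[1,0,0.0015,0,0,0,0],[1,0,0.0015,0,0,0,0],[1,0,0.0015,0,0,0,0],[1,0,0.0015,0,0,0,0],[1,0,0.0015,0,0,0,0],[1,0,0.0015,0,0,0,0],[1,0,0.0015,0,0,0,0],[1,0,0.0015,0,0,0,0],[1,0,0.0015,0,0,0,0],[1,0,0.0005,0,0,0,0]]}}

```text
time_s: 11.1
eef_pos: [502.2, 69.6, 35.1]
ee_rot: [-0.003, 0.991, -0.132, 0.001]
force: [5.3, 21.2, -1.5]
grip_width: 0.0
grip_force: 11.2
```

```bash
python3 st.py
```

```text
t 11.1 bench [-1.61 43.63 35.07] F_b [-0.45 21.81 -1.53] toolx yaw -0.2651253251015312 tilt [0.   0.01] grip 9.394452218497302e-05 11.198329702019691 q6 1.7351473513016464
```

Request:
{"api": "send_rows", "payload": {"targets": [[1,0,-0.01,0,0,0,0],[1,0,-0.01,0,0,0,0],[1,0,0,-0.045,0,0,0],[1,0,0,-0.045,0,0,0],[1,0,0,-0.04,0,0,0],[1,0.002,0.06,0,0,0,0],[1,0.002,0.06,0,0,0,0],[-1,0.002,0.06,0,0,0,0],[-1,0.002,0.06,0,0,0,0],[-1,0.002,0.06,0,0,0,0]]}}

```text
time_s: 12.35
eef_pos: [437.4, -208.0, 165.1]
ee_rot: [0.0, 0.991, -0.132, 0.0]
force: [1.0, -0.1, 0.3]
grip_width: 0.639
grip_force: 0.0
```

```bash
python3 - <<'E'
exec(open("st.py").read())
sd=shot("side");t=shot("top");print(p,proj(sd,p))
def g(c,x,y,w,h):
    im=c["img"][y:y+h,x:x+w,::-1]
    im=cv2.resize(im,(400,400),interpolation=cv2.INTER_LANCZOS4).astype(float)
    return np.clip((im/255)**.7*255,0,255).astype(np.uint8)
cv2.imwrite("pics/c6.png",np.hstack([g(t,225,205,40,40),g(sd,170,160,100,100)]))
E
```

```text
t 12.35 bench [   9.4  -241.19  165.07] F_b [1.04 0.14 0.31] toolx yaw -0.26418097987477857 tilt [ 0. -0.] grip 0.6389019438706656 0.0 q6 1.1488875393525375
[ 437.4  -207.97  165.07] [198.07 205.7 ]
```

View pics/c6.png

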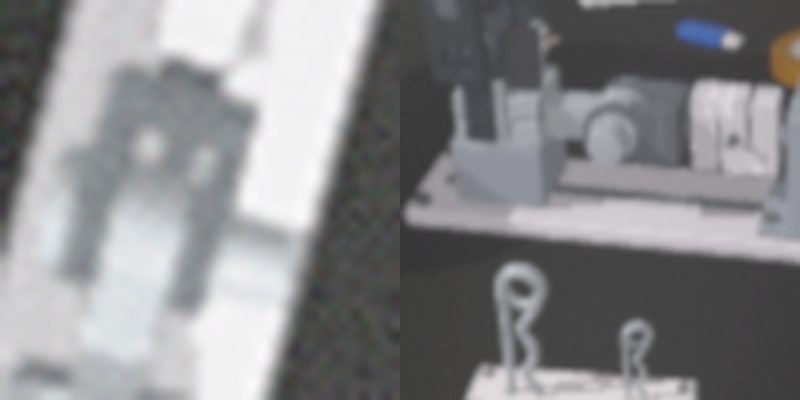

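```bash
python3 - <<'E'
exec(open("st.py").read())
sd=shot("side");t=shot("top")
for op in (20,28,36,42):
  for dz in(13,30,45): print(op,dz,proj(sd,p+[-.264*op,-.964*op,dz]))
g=t["img"].mean(2)
print(g[222:238,242:258].astype(int))
print("mouth row/col at bx=-8..8,y=-28:",[proj(t,b2w(x,-28,70+np.sqrt(144-x*x))) for x in(-8,0,8)])
print(proj(t,b2w(0,-41,82)),proj(t,b2w(0,-21,82)))
h=sd["img"].mean(2);print(h[186:204,180:200].astype(int))
E
```

```text
t 12.45 bench [   9.59 -243.99  164.8 ] F_b [0.25 0.95 0.31] toolx yaw -0.26994274132215895 tilt [-0. -0.] grip 0.8064565070845774 0.0 q6 1.1503605109668884
20 13 [194.23 206.02]
20 30 [193.53 198.57]
20 45 [192.91 191.88]
28 13 [192.98 208.09]
28 30 [192.27 200.6 ]
28 45 [191.63 193.87]
36 13 [191.72 210.19]
36 30 [190.98 202.66]
36 45 [190.33 195.9 ]
42 13 [190.76 211.79]
42 30 [190.01 204.23]
42 45 [189.34 197.44]
[[118 121 143 143 120  98 121 193 235 241 238 238 239 242 242 175]
 [126 123 133 121 113 103 131 219 240 239 237 236 239 241 229 149]
 [139 127 116 111 108 109 150 231 243 239 237 238 240 241 203 111]
 [149 134 115 105 108 111 158 229 240 240 240 241 243 241 186  90]
 [158 133 113 109 102 110 141 181 209 223 236 238 243 240 167  72]
 [178 146 117 105 109 122 132 142 149 166 178 203 226 210 133  63]
 [195 154 113 103 112 132 144 148 140 133 134 149 178 152  91  44]
 [196 148 109 107 121 162 178 175 165 161 150 154 164 122  66  39]
 [186 133 109 111 141 188 204 199 193 190 177 174 164 116  58  43]
 [167 126 108 126 169 216 225 222 216 209 203 188 157 100  49  35]
 [156 122
[... 1365 characters left out ...]
 124 134
  135 138]
 [ 34  43  73 108 119 115 106 101  93  83  79  85 104 119 121 118 127 133
  133 135]
 [ 40  53  76 107 124 130 129 127 123 114 110 111 119 124 122 121 125 127
  129 129]
 [ 63  76  86 108 120 125 128 129 128 123 121 121 123 122 121 120 120 122
  122 123]
 [ 93 105 106 112 118 120 121 123 122 121 121 121 120 121 119 119 119 119
  119 119]
 [114 121 118 114 115 118 119 120 120 119 119 118 118 118 119 119 119 119
  119 119]
 [121 123 121 112 110 114 118 119 119 118 118 118 117 117 118 118 119 118
  119 118]
 [123 122 116 106 103 108 114 117 118 118 118 118 117 117 118 118 118 118
  118 118]
 [123 114 102  93  96 101 105 109 114 117 117 118 118 118 118 118 118 118
  119 119]]
```

Request:
{"api": "send_rows", "payload": {"targets": [[-1,0,0,0.035,0,0,-0.07],[-1,0,0,0.035,0,0,0],[-1,0,0,0.035,0,0,0],[-1,0,0,0,0,0,0],[0.5,0,0,0,0,0,0],[0.5,0,0,0,0,0,0],[0.7,0,0,0,0,0,0],[1,0,0,0,0,0,0],[1,0,0,0,0,0,0],[1,0,0,0,0,0,0]], "squeeze": 60}}

```text
time_s: 13.8
eef_pos: [437.8, -208.3, 60.5]
ee_rot: [0.002, 0.995, -0.096, 0.0]
force: [-4.6, -8.6, 1.4]
grip_width: 0.104
grip_force: 58.1
```

```bash
python3 st.py
```

```text
t 13.8 bench [   9.92 -241.37   60.47] F_b [-2.16 -9.56  1.44] toolx yaw -0.19326814095897618 tilt [-0. -0.] grip 0.10411460799385466 58.13289799320046 q6 1.082293342202689
```

Request:
{"api": "send_rows", "payload": {"targets": [[1,0,-0.0025,0,0,0,0],[1,0,0,0,0,0,0],[1,0,0,-0.004,0,0,0],[1,0,0,-0.006,0,0,0],[1,0,0,-0.01,0,0,0],[1,0,0,-0.015,0,0,0],[1,0,0,-0.025,0,0,0],[1,0,0,-0.025,0,0,0],[1,0,0,-0.01,0,0,0],[1,0,0,0,0,0,0]]}}

```text
time_s: 15.05
eef_pos: [438.6, -203.7, 155.0]
ee_rot: [0.0, 0.995, -0.097, 0.0]
force: [-0.1, 0.6, -1.2]
grip_width: 0.102
grip_force: 61.2
```

```bash
python3 - <<'E'
exec(open("st.py").read())
sd=shot("side");t=shot("top");print(p)
for q in("clip_tip","clip","clip_coil"): print(q,[(np.array(r["point"]),round(r["score"],2)) for r in ctrl.landmark_of(q,sd)[:4]],[(np.array(r["point"]),round(r["score"],2)) for r in ctrl.landmark_of(q,t)[:4]])
zc=60.5+31+19-3+ (p[2]-60.5)
print("expected tip px if coil at p", proj(sd,[p[0]-10.3,p[1]+2,p[2]+50-92]),proj(sd,[p[0]-10.3,p[1]+2,p[2]+50-72]))
cv2.imwrite("pics/tmp.png",sd["img"][:,:,::-1])
print(sd["img"].mean(2)[215:262:2,180:212].astype(int))
E
```

```text
t 15.05 bench [   9.41 -236.75  155.02] F_b [-0.28  0.59 -1.2 ] toolx yaw -0.19418037210770486 tilt [ 0. -0.] grip 0.10241877006387115 61.23484178970102 q6 1.0871736987127183
[ 438.59 -203.69  155.02]
clip_tip [(array([337.8, 278.7]), 0.77), (array([335.5, 193.4]), 0.66), (array([193.6, 224.9]), 0.44), (array([223.6, 191.7]), 0.44)] [(array([341.1, 147.8]), 0.58), (array([220.5, 119.5]), 0.52)]
clip [(array([318.9, 192.4]), 0.54), (array([193.9, 206.2]), 0.5), (array([225.8, 213.4]), 0.33)] [(array([211.2, 134. ]), 0.71), (array([336.8, 165.9]), 0.66)]
clip_coil [(array([295.1, 283.7]), 0.77), (array([309. , 189.3]), 0.68), (array([197., 186.]), 0.65)] [(array([338.3, 178. ]), 0.63)]
expected tip px if coil at p [195.72 225.64] [194.96 217.61]
[[134 134 135 136 138 138 139 142 143 143 143 143 144 145 139 127 137 158
  163 152 138 138 159 180 192 195 197 198 198 197 196 195]
 [ 55  57  63  72  78  79  84  94  99 101 102 103 105 116 132 125 121 131
  140 145 142 134 129 137 160 171 172 176 178 179 181 182]
 [ 29  30  30  31  30  31  31  31  32  33  33  34  39  76 123 120  88  62
   56 
[... 2146 characters left out ...]
0  64  61  56  52  51  50  47  45]
 [ 37  35  35  36  37  37  38  42  75 128 150 138 126 151 186 201 203 204
  202 196 191 191 189 185 182 180 177 175 175 173 172 171]
 [ 35  36  36  37  37  37  41  75 137 185 201 199 197 202 207 209 209 210
  211 209 209 209 209 209 209 209 209 209 209 209 210 209]
 [ 36  35  37  36  37  38  65 125 180 203 209 209 209 209 207 200 187 193
  215 219 214 209 209 209 209 209 209 209 209 209 209 209]
 [ 36  36  36  37  37  53 104 163 189 195 203 208 209 209 209 206 199 199
  203 208 209 209 209 209 209 209 209 209 210 209 209 209]
 [ 36  36  37  37  51 102 152 153 130 133 170 198 207 209 209 209 208 209
  209 209 210 209 210 209 209 209 209 209 209 209 209 210]]
```

```bash
python3 - <<'E'
exec(open("st.py").read())
from scipy.ndimage import map_coordinates as mc
xs=np.arange(-11,12,2);ys=np.arange(-41,-18,2)
for n in("top","side"):
    c=shot(n);g=c["img"].mean(2)
    print(n,"cols x",xs)
    for y in ys:
        v=[]
        for x in xs:
            u=proj(c,b2w(x,y,70+np.sqrt(max(0,144-x*x))));v.append(mc(g,[[u[1]],[u[0]]],order=1)[0])
        print(y,np.array(v).astype(int))
E
```

```text
t 15.45 bench [   9.21 -236.74  154.54] F_b [-0.37 -0.28 -0.09] toolx yaw -0.19420069346011465 tilt [-0.  0.] grip 0.09627467547196153 61.2284864281537 q6 1.0871482052549934
top cols x [-11  -9  -7  -5  -3  -1   1   3   5   7   9  11]
-41 [144 136 138 140 137 129 124 123 119 117 117 121]
-39 [194 186 190 191 186 171 162 161 159 152 151 158]
-37 [227 218 214 215 213 202 187 176 169 164 167 184]
-35 [223 220 220 224 224 216 200 185 170 156 154 180]
-33 [223 219 219 222 222 216 205 189 167 150 144 176]
-31 [225 220 221 223 224 216 203 188 165 147 142 175]
-29 [226 219 222 226 227 219 204 185 163 145 144 170]
-27 [224 219 223 228 227 220 204 184 162 145 146 170]
-25 [222 218 222 230 228 219 204 184 163 145 145 170]
-23 [222 219 221 229 226 217 200 182 161 145 141 170]
-21 [215 211 214 220 218 204 188 173 155 140 134 157]
-19 [192 191 197 195 190 175 166 157 141 129 126 135]
side cols x [-11  -9  -7  -5  -3  -1   1   3   5   7   9  11]
-41 [120 137 147 149 148 147 145 141 133 124 117 110]
-39 [129 141 149 151 149 148 144 138 129 119 112 107]
-37 [132 146 152 152 149 147 143 134 124 114 107 104]
-35 [136 150 153 151 148 147 141 131 120 111 104 102]
-33 [140 152 154 150 148 146 140 129 118 109 103 100]
-31 [145 152 152 148 148 145 138 127 116 108 104 102]
-29 [151 152 150 148 149 144 137 127 116 109 106 103]
-27 [152 152 149 148 149 144 136 127 118 110 110 107]
-25 [151 150 147 148 147 143 135 127 120 115 114 112]
-23 [151 148 145 148 147 142 135 128 122 119 118 117]
-21 [151 146 145 147 143 138 133 128 123 120 120 118]
-19 [150 143 143 143 140 135 130 125 121 120 120 117]
```

Request:
{"api": "send_rows", "payload": {"targets": [[1,0,0,0,0,0,0.074],[1,0,-0.03,0,0,0,0],[1,0,-0.05,0,0,0,0],[1,0,-0.05,0,0,0,0],[1,0,-0.05,0,0,0,0],[1,0.0013,-0.0287,0,0,0,0],[1,0,0,0,0,0,0],[1,0,0,0.012,0,0,0],[1,0,0,0.005,0,0,0],[1,0,0,0,0,0,0]]}}

```text
time_s: 16.8
eef_pos: [494.7, -3.5, 137.3]
ee_rot: [-0.0, 0.991, -0.134, -0.001]
force: [-0.2, -0.3, -1.0]
grip_width: 0.1
grip_force: 61.2
```

```bash
python3 - <<'E'
exec(open("st.py").read())
sd=shot("side")
h=sd["img"].mean(2);print("tip pred",proj(sd,b2w(0,-28,p[2]-45.5)),"pin crest",proj(sd,b2w(0,-28,82)));print("pinend",proj(sd,b2w(0,-41,70)))
print(h[172:206,212:232].astype(int))
E
```

```text
t 16.8 bench [ 10.47 -28.81 137.33] F_b [-0.1  -0.36 -1.03] toolx yaw -0.2693899955254928 tilt [-0.  0.] grip 0.09989304711766087 61.21691418928094 q6 1.5959274495197262
tip pred [221.97 187.54] pin crest [222.16 190.94]
pinend [221.09 197.55]
[[ 34  33  33  33  34  34  36  66 108 109  74  44  57  99 127 104  61  36
   34  34]
 [ 32  33  34  34  34  32  34  59 100 107  76  53  84 123 122  87  49  35
   34  34]
 [ 32  33  33  34  33  34  35  54  92 104  78  67 108 128 105  64  40  34
   34  34]
 [ 33  34  34  33  33  34  34  53  90 105  79  76 118 121  89  53  36  35
   33  33]
 [ 33  33  33  34  33  33  35  53  90 106  80  70 106 118 100  63  38  34
   34  34]
 [ 33  34  34  34  34  34  35  53  91 108  81  57  80 110 112  82  49  36
   35  34]
 [ 33  34  34  33  34  33  34  51  89 109  84  53  59  94 116 103  73  50
   40  38]
 [ 34  33  34  33  34  35  34  47  83 110  91  64  63  88 113 116  98  72
   56  52]
 [ 35  36  37  36  37  36  36  46  80 112 100  80  78  88 102 111 104  84
   71  68]
 [ 42  42  41  39  40  39  38  47  82 117 109  98 100 100 101 102  96  84
   78  77]
 [ 70 
[... 1334 characters left out ...]
  80  68
   65  65]
 [ 52  44  42  43  64 106 131 139 139 137 136 134 128 109  91  80  69  65
   65  65]
 [ 73  69  67  64  68  93 122 135 136 135 134 131 121  96  75  67  64  64
   64  63]
 [102 105 104 103 103 110 126 133 135 134 133 126 111  89  77  73  73  74
   70  68]
 [117 124 124 124 124 126 131 131 131 132 130 126 116 109 106 105 105 107
   97  92]
 [123 128 128 128 129 129 129 129 129 129 129 128 126 124 125 124 125 125
  119 116]
 [127 129 129 130 129 129 129 129 129 129 128 128 128 129 128 128 129 129
  127 126]
 [126 129 130 130 130 130 130 129 129 129 129 129 129 129 129 129 129 128
  129 128]
 [114 120 123 124 124 124 125 125 126 127 127 127 129 129 129 129 129 129
  128 128]]
```

Request:
{"api": "send_rows", "payload": {"targets": [[1,0,-0.0008,0.004,0,0,0],[1,0,0,0.003,0,0,0],[1,0,0,0.001,0,0,0],[1,0,0,0.0005,0,0,0],[1,0,0,0.0005,0,0,0],[1,0,0,0.0005,0,0,0],[1,0,0,0.0005,0,0,0],[1,0,0,0.0005,0,0,0],[1,0,0,0,0,0,0],[1,0,0,0,0,0,0]]}}

```text
time_s: 18.1
eef_pos: [495.3, -2.1, 127.5]
ee_rot: [-0.0, 0.991, -0.134, 0.0]
force: [0.1, 0.7, 1.1]
grip_width: 0.103
grip_force: 61.3
```

```bash
python3 st.py
```

```text
t 18.1 bench [ 10.74 -27.31 127.49] F_b [-0.08  0.74  1.11] toolx yaw -0.26819977617259033 tilt [ 0. -0.] grip 0.10269839369131643 61.317716577323154 q6 1.5977547368315501
```

Request:
{"api": "send_rows", "payload": {"targets": [[1,0,0.0005,0.0005,0,0,0],[1,0,0,0.0005,0,0,0],[1,0,0,0,0,0,0],[1,0,0,0,0,0,0],[1,0,0,0,0,0,0],[1,0,0,0,0,0,0],[1,0,0,0,0,0,0],[1,0,0,0,0,0,0],[1,0,0,0,0,0,0],[1,0,0,0,0,0,0]]}}

```text
time_s: 19.35
eef_pos: [495.5, -2.5, 127.1]
ee_rot: [-0.0, 0.991, -0.134, 0.001]
force: [-0.6, 1.2, 6.3]
grip_width: 0.103
grip_force: 62.1
```

```bash
python3 st.py
```

```text
t 19.35 bench [ 10.99 -27.63 127.07] F_b [-0.86  1.01  6.34] toolx yaw -0.26819298299481587 tilt [0. 0.] grip 0.1033151387763045 62.072181506082416 q6 1.5967183559964808
```

Request:
{"api": "send_rows", "payload": {"targets": [[1,0.0005,0,0,0,0,0],[1,0.0005,0,0,0,0,0],[1,0.0005,0,0,0,0,0],[1,0.0005,0,0,0,0,0],[1,0.0005,0,0,0,0,0],[1,0.0005,0,0.0001,0,0,0],[1,0.0005,0,0.0001,0,0,0],[1,0.0005,0,0.0001,0,0,0],[1,0.0005,0,0.0001,0,0,0],[1,0,0,0,0,0,0]]}}

```text
time_s: 20.6
eef_pos: [499.8, -3.9, 126.0]
ee_rot: [0.0, 0.991, -0.134, 0.0]
force: [1.0, -0.8, 2.1]
grip_width: 0.102
grip_force: 61.5
```

```bash
python3 st.py
```

```text
t 20.6 bench [ 15.56 -27.87 125.99] F_b [ 1.15 -0.51  2.13] toolx yaw -0.2682291369430016 tilt [ 0. -0.] grip 0.10163818304226735 61.48186242295196 q6 1.5964695512512541
```

Request:
{"api": "send_rows", "payload": {"targets": [[1,0.0005,0,0.0004,0,0,0],[1,0.0005,0,0.0004,0,0,0],[1,0.0005,0,0.0004,0,0,0],[1,0,0,0.0003,0,0,0],[1,0,0,0,0,0,0],[1,0,0,0,0,0,0],[1,0,0,0,0,0,0],[1,0,0,0,0,0,0],[1,0,0,0,0,0,0],[1,0,0,0,0,0,0]]}}

```text
time_s: 21.85
eef_pos: [501.0, -4.2, 124.6]
ee_rot: [0.0, 0.991, -0.134, 0.0]
force: [3.9, -1.1, 3.5]
grip_width: 0.105
grip_force: 61.8
```

```bash
python3 st.py
```

```text
t 21.85 bench [ 16.81 -27.83 124.57] F_b [ 4.07 -0.06  3.5 ] toolx yaw -0.268157101762813 tilt [ 0. -0.] grip 0.1045056957613036 61.77209133136785 q6 1.5963795643104977
```

Request:
{"api": "send_rows", "payload": {"targets": [[1,-0.0005,0,0,0,0,0],[1,-0.0005,0,0,0,0,0],[1,-0.0005,0,-0.0002,0,0,0],[1,-0.0005,0,-0.0002,0,0,0],[1,-0.0005,0,-0.0002,0,0,0],[1,-0.0005,0,-0.0002,0,0,0],[1,0,0,0,0,0,0],[1,0,0,0,0,0,0],[1,0,0,0,0,0,0],[1,0,0,0,0,0,0]]}}

```text
time_s: 23.1
eef_pos: [498.3, -3.3, 126.0]
ee_rot: [0.0, 0.991, -0.134, 0.001]
force: [3.4, -0.6, 8.4]
grip_width: 0.101
grip_force: 62.3
```

```bash
python3 st.py
```

```text
t 23.1 bench [ 13.95 -27.74 125.98] F_b [3.43 0.28 8.35] toolx yaw -0.26816737827746856 tilt [ 0. -0.] grip 0.10074359224272993 62.340899450937286 q6 1.5965943568786296
```

Request:
{"api": "send_rows", "payload": {"targets": [[1,-0.0006,0,0,0,0,0],[1,-0.0006,0,0,0,0,0],[1,-0.0006,0,0,0,0,0],[1,-0.0006,0,-0.0002,0,0,0],[1,-0.0006,0,-0.0002,0,0,0],[1,-0.0006,0,0,0,0,0],[1,0,0,0,0,0,0],[1,0,0,0,0,0,0],[1,0,0,0,0,0,0],[1,0,0,0,0,0,0]]}}

```text
time_s: 24.35
eef_pos: [494.4, -2.3, 126.7]
ee_rot: [-0.0, 0.991, -0.134, -0.0]
force: [0.4, 1.5, 13.8]
grip_width: 0.099
grip_force: 63.0
```

```bash
python3 st.py
```

```text
t 24.35 bench [  9.87 -27.73 126.7 ] F_b [-0.02  1.52 13.76] toolx yaw -0.2680268882322942 tilt [-0.  0.] grip 0.09897611828525874 63.02619749360019 q6 1.5967603416341587
```

Request:
{"api": "send_rows", "payload": {"targets": [[1,0,0,-0.0014,0,0,0],[1,-0.0005,0,0,0,0,0],[1,-0.0005,0,0,0,0,0],[1,-0.0005,0,0,0,0,0],[1,-0.0005,0,0,0,0,0],[1,-0.0005,0,0,0,0,0],[1,-0.0005,0,0,0,0,0],[1,-0.0005,0,0,0,0,0],[1,0,0,0,0,0,0],[1,0,0,0,0,0,0]]}}

```text
time_s: 25.6
eef_pos: [490.7, -1.3, 126.7]
ee_rot: [-0.0, 0.991, -0.134, -0.001]
force: [-0.1, -0.2, -1.1]
grip_width: 0.102
grip_force: 61.4
```

```bash
python3 st.py
```

```text
t 25.6 bench [  6.05 -27.82 126.67] F_b [-0.09 -0.19 -1.1 ] toolx yaw -0.2681873085698121 tilt [-0.  0.] grip 0.10170062124172255 61.39935668441467 q6 1.5969650332978986
```

Request:
{"api": "send_rows", "payload": {"targets": [[1,0,0,0.0004,0,0,0],[1,0,0,0.0004,0,0,0],[1,0,0,0.0004,0,0,0],[1,0,0,0.0003,0,0,0],[1,0,0,0,0,0,0],[1,0,0,0,0,0,0],[1,0,0,0,0,0,0],[1,0,0,0,0,0,0],[1,0,0,0,0,0,0],[1,0,0,0,0,0,0]]}}

```text
time_s: 26.85
eef_pos: [491.1, -1.5, 125.6]
ee_rot: [-0.0, 0.991, -0.134, -0.0]
force: [-1.6, 1.4, 0.5]
grip_width: 0.098
grip_force: 61.3
```

```bash
python3 st.py
```

```text
t 26.85 bench [  6.54 -27.81 125.58] F_b [-1.88  0.95  0.54] toolx yaw -0.2681715420586775 tilt [-0.  0.] grip 0.09815608197555915 61.266861088515725 q6 1.5969356916907076
```

Request:
{"api": "send_rows", "payload": {"targets": [[1,0,0,0.0004,0,0,0],[1,0,0,0.0004,0,0,0],[1,0,0,0.0004,0,0,0],[1,0,0,0.0004,0,0,0],[1,0,0,0,0,0,0],[1,0,0,0,0,0,0],[1,0,0,0,0,0,0],[1,0,0,0,0,0,0],[1,0,0,0,0,0,0],[1,0,0,0,0,0,0]]}}

```text
time_s: 28.1
eef_pos: [491.1, -1.4, 123.9]
ee_rot: [-0.0, 0.991, -0.134, -0.0]
force: [-3.4, 0.7, 0.5]
grip_width: 0.104
grip_force: 61.3
```

```bash
python3 st.py
```

```text
t 28.1 bench [  6.52 -27.81 123.95] F_b [-3.51 -0.22  0.54] toolx yaw -0.2681829622414502 tilt [-0.  0.] grip 0.10430627147102411 61.255520304548554 q6 1.5969658969250902
```

Request:
{"api": "send_rows", "payload": {"targets": [[1,0.0005,0,0,0,0,0],[1,0.0005,0,0,0,0,0],[1,0.0005,0,0,0,0,0],[1,0.0005,0,0,0,0,0],[1,0.0005,0,0,0,0,0],[1,0.0005,0,0,0,0,0],[1,0,0,0.0005,0,0,0],[1,0,0,0.0005,0,0,0],[1,0,0,0,0,0,0],[1,0,0,0,0,0,0]]}}

```text
time_s: 29.35
eef_pos: [492.9, -1.8, 122.5]
ee_rot: [-0.0, 0.991, -0.134, -0.002]
force: [-6.8, 3.4, 0.3]
grip_width: 0.104
grip_force: 61.3
```

```bash
python3 st.py
```

```text
t 29.35 bench [  8.37 -27.69 122.53] F_b [-7.44  1.46  0.28] toolx yaw -0.26804320282517624 tilt [-0.  0.] grip 0.10394245230201815 61.29577064799378 q6 1.596758124861059
```

Request:
{"api": "send_rows", "payload": {"targets": [[1,0.0005,0,0,0,0,0],[1,0.0005,0,0,0,0,0],[1,0.0005,0,0,0,0,0],[1,0,0,0.001,0,0,0],[1,0,0,0.001,0,0,0],[1,0,0,0.001,0,0,0],[1,0,0,0,0,0,0],[1,0,0,0,0,0,0],[1,0,0,0,0,0,0],[1,0,0,0,0,0,0]]}}

```text
time_s: 30.6
eef_pos: [494.3, -2.1, 119.5]
ee_rot: [-0.0, 0.991, -0.134, -0.002]
force: [-7.4, 3.6, 0.2]
grip_width: 0.104
grip_force: 61.3
```

```bash
python3 st.py
```

```text
t 30.6 bench [  9.72 -27.63 119.45] F_b [-8.11  1.5   0.23] toolx yaw -0.26817455595097284 tilt [-0.  0.] grip 0.10372865061626602 61.27021205553319 q6 1.5967514291582787
```

Request:
{"api": "send_rows", "payload": {"targets": [[1,0.0004,0,0,0,0,0],[1,0.0003,0,0,0,0,0],[1,0,0,0.001,0,0,0],[1,0,0,0.001,0,0,0],[1,0,0,0.001,0,0,0],[1,0,0,0.001,0,0,0],[1,0,0,0.001,0,0,0],[1,0,0,0,0,0,0],[1,0,0,0,0,0,0],[1,0,0,0,0,0,0]]}}

```text
time_s: 31.85
eef_pos: [495.1, -2.3, 114.5]
ee_rot: [-0.0, 0.991, -0.134, -0.002]
force: [-6.6, 3.1, 0.8]
grip_width: 0.102
grip_force: 61.3
```

```bash
python3 st.py
```

```text
t 31.85 bench [ 10.57 -27.61 114.54] F_b [-7.14  1.25  0.81] toolx yaw -0.26816445487818164 tilt [-0.  0.] grip 0.10211762434928416 61.32499652216211 q6 1.5967071042829266
```

Request:
{"api": "send_rows", "payload": {"targets": [[1,0,0,0.001,0,0,0],[1,0,0,0.001,0,0,0],[1,0,0,0.001,0,0,0],[1,0,0,0.001,0,0,0],[1,0,0,0.001,0,0,0],[1,0,0,0.001,0,0,0],[1,0,0,0.001,0,0,0],[1,0,0,0,0,0,0],[1,0,0,0,0,0,0],[1,0,0,0,0,0,0]]}}

```text
time_s: 33.1
eef_pos: [495.1, -2.3, 107.5]
ee_rot: [-0.0, 0.991, -0.134, -0.002]
force: [-7.1, 3.2, 0.2]
grip_width: 0.098
grip_force: 61.3
```

```bash
python3 st.py
```

```text
t 33.1 bench [ 10.6  -27.58 107.54] F_b [-7.67  1.26  0.23] toolx yaw -0.26808066729273666 tilt [-0.  0.] grip 0.09849852587089171 61.33236657071393 q6 1.5966591302259927
```

Request:
{"api": "send_rows", "payload": {"targets": [[1,-0.0005,0,0.001,0,0,0],[1,-0.0005,0,0.001,0,0,0],[1,0,0,0.001,0,0,0],[1,0,0,0.0015,0,0,0],[1,0,0,0.0015,0,0,0],[1,0,0,0.0015,0,0,0],[1,0,0,0.0015,0,0,0],[1,0,0,0.0015,0,0,0],[1,0,0,0.0015,0,0,0],[1,0,0,0,0,0,0]]}}

```text
time_s: 34.35
eef_pos: [494.7, -2.2, 95.7]
ee_rot: [-0.0, 0.991, -0.134, -0.001]
force: [-5.2, 2.4, 0.4]
grip_width: 0.098
grip_force: 61.3
```

```bash
python3 st.py
```

```text
t 34.35 bench [ 10.19 -27.59  95.72] F_b [-5.67  0.98  0.42] toolx yaw -0.2682421809780393 tilt [-0.  0.] grip 0.098299723737205 61.268666181131266 q6 1.596777658450773
```

Request:
{"api": "send_rows", "payload": {"targets": [[1,0,0,0.0013,0,0,0],[1,0,0,0.0013,0,0,0],[1,0,0,0.0013,0,0,0],[1,0,0,0.0013,0,0,0],[1,0,0,0.0013,0,0,0],[1,0,0,0.0013,0,0,0],[1,0,0,0.0013,0,0,0],[1,0,0,0.0013,0,0,0],[1,0,0,0,0,0,0],[1,0,0,0,0,0,0]]}}

```text
time_s: 35.6
eef_pos: [495.5, -2.4, 86.1]
ee_rot: [-0.0, 0.991, -0.134, 0.0]
force: [-4.5, 3.0, 4.8]
grip_width: 0.101
grip_force: 62.1
```

```bash
python3 st.py
```

```text
t 35.6 bench [ 10.99 -27.62  86.11] F_b [-5.17  1.71  4.77] toolx yaw -0.2682113553878503 tilt [0. 0.] grip 0.10077095631960513 62.11478297074791 q6 1.596736994690577
```

Request:
{"api": "send_rows", "payload": {"targets": [[1,0,0,0.0012,0,0,0],[1,0,0,0.0012,0,0,0],[1,0,0,0.0012,0,0,0],[1,0,0,0.0012,0,0,0],[1,0,0,0.0012,0,0,0],[1,0,0,0.0012,0,0,0],[1,0,0,0.0012,0,0,0],[1,0,0,0.0012,0,0,0],[1,0,0,0,0,0,0],[1,0,0,0,0,0,0]]}}

```text
time_s: 36.85
eef_pos: [495.3, -2.4, 76.0]
ee_rot: [-0.0, 0.991, -0.134, 0.0]
force: [-1.8, 2.8, 1.3]
grip_width: 0.098
grip_force: 61.5
```

```bash
python3 st.py
```

```text
t 36.85 bench [ 10.76 -27.63  76.  ] F_b [-2.46  2.27  1.27] toolx yaw -0.2682462455229898 tilt [0. 0.] grip 0.09814018344845472 61.498973663547076 q6 1.5967296539421263
```

Request:
{"api": "send_rows", "payload": {"targets": [[1,0,0,0.001,0,0,0],[1,0,0,0.001,0,0,0],[1,0,0,0.001,0,0,0],[1,0,0,0.001,0,0,0],[1,0,0,0.001,0,0,0],[1,0,0,0.001,0,0,0],[1,0,0,0.001,0,0,0],[1,0,0,0.001,0,0,0],[1,0,0,0,0,0,0],[1,0,0,0,0,0,0]]}}

```text
time_s: 38.1
eef_pos: [495.1, -2.4, 67.9]
ee_rot: [-0.0, 0.991, -0.134, -0.0]
force: [-4.3, 3.7, 0.8]
grip_width: 0.099
grip_force: 61.6
```

```bash
python3 st.py
```

```text
t 38.1 bench [ 10.59 -27.67  67.9 ] F_b [-5.14  2.45  0.79] toolx yaw -0.26825786366222426 tilt [-0.  0.] grip 0.09940366913632387 61.63307250011712 q6 1.5967160682264008
```

Request:
{"api": "send_rows", "payload": {"targets": [[1,0,0,0.0007,0,0,0],[1,0,0,0.0007,0,0,0],[1,0,0,0.0007,0,0,0],[1,0,0,0.0006,0,0,0],[1,0,0,0,0,0,0],[1,0,0,0,0,0,0],[1,0,0,0,0,0,0],[1,0,0,0,0,0,0],[1,0,0,0,0,0,0],[1,0,0,0,0,0,0]]}}

```text
time_s: 39.35
eef_pos: [495.0, -2.4, 65.2]
ee_rot: [-0.0, 0.991, -0.134, -0.0]
force: [-4.9, 3.3, 0.2]
grip_width: 0.097
grip_force: 61.7
```

```bash
python3 - <<'E'
exec(open("st.py").read())
sd=shot("side");t=shot("top")
for q in("clip_tip","clip"): print(q,[(np.array(r["point"]),round(r["score"],2)) for r in ctrl.landmark_of(q,sd)[:4]])
print(proj(sd,b2w(0,-28,20)),proj(sd,b2w(0,-28,70)))
def g(c,x,y,w,h):
    im=cv2.resize(c["img"][y:y+h,x:x+w,::-1],(600,600),interpolation=cv2.INTER_LANCZOS4).astype(float)
    return np.clip((im/255)**.7*255,0,255).astype(np.uint8)
cv2.imwrite("pics/c7.png",g(sd,195,165,55,55))
E
```

```text
t 39.35 bench [ 10.53 -27.68  65.22] F_b [-5.6   1.88  0.22] toolx yaw -0.26819487422696453 tilt [-0.  0.] grip 0.09656889976322147 61.65166365215555 q6 1.5966864906466087
clip_tip [(array([336.2, 279.5]), 0.79), (array([336.1, 191.9]), 0.61), (array([221.7, 206.8]), 0.46)]
clip [(array([314.4, 275.4]), 0.61), (array([217.8, 197.6]), 0.6), (array([320.5, 189.9]), 0.54), (array([222.4, 207.8]), 0.47)]
[223.35 211.75] [222.39 195.05]
```

View pics/c7.png

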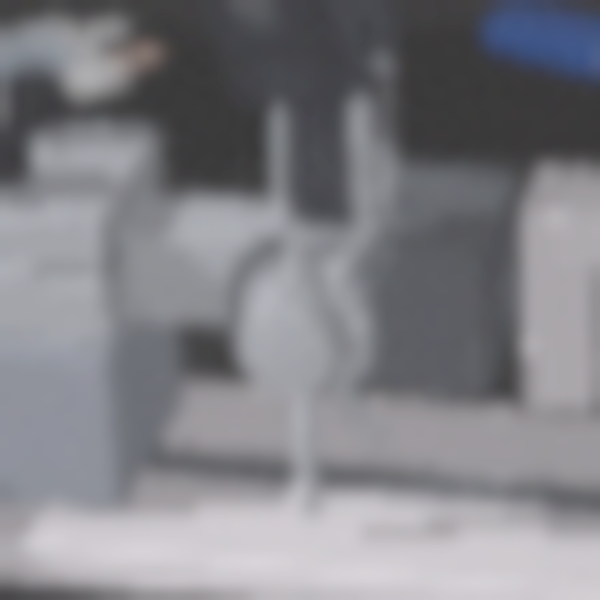

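Request:
{"api": "send_rows", "payload": {"targets": [[1,-0.0006,0.0002,0.0004,0,0,0],[1,-0.0006,0.0002,0.0004,0,0,0],[1,0,0,0.0004,0,0,0],[1,0,0,0,0,0,0],[1,0,0,0,0,0,0],[1,0,0,0,0,0,0],[1,0,0,0,0,0,0],[1,0,0,0,0,0,0],[1,0,0,0,0,0,0],[1,0,0,0,0,0,0]]}}

```text
time_s: 40.8
eef_pos: [494.8, -2.4, 64.4]
ee_rot: [-0.0, 0.991, -0.134, 0.001]
force: [-0.2, 5.2, 1.6]
grip_width: 0.095
grip_force: 61.5
```

```bash
python3 st.py
```

```text
t 40.8 bench [ 10.32 -27.81  64.41] F_b [-1.62  4.99  1.57] toolx yaw -0.26846075928858565 tilt [0. 0.] grip 0.09490972422489428 61.53755768726114 q6 1.5959785804823363
```

Request:
{"api": "send_rows", "payload": {"targets": [[1,0,-0.0008,-0.0003,0,0,0],[0.6,0,0,0,0,0,0],[0.4,0,0,0,0,0,0],[0,0,0,0,0,0,0],[0,0,0,0,0,0,0],[0,0,0,-0.01,0,0,0],[0,0,0,-0.03,0,0,0],[0,0,0,-0.045,0,0,0],[0,0,0,-0.045,0,0,0],[0,0,0,0,0,0,0]]}}

```text
time_s: 42.05
eef_pos: [495.7, -2.2, 198.1]
ee_rot: [0.0, 0.991, -0.134, 0.004]
force: [0.3, 0.1, -0.4]
grip_width: 0.501
grip_force: 0.0
```

```bash
python3 - <<'E'
exec(open("st.py").read())
sd=shot("side")
for q in("clip_tip","clip","clip_coil","small_clip"): print(q,[(np.array(r["point"]),round(r["score"],2)) for r in ctrl.landmark_of(q,sd)[:4]])
print(proj(sd,b2w(0,-28,20)),proj(sd,b2w(0,-28,70)),proj(sd,b2w(10.5,-28,112)))
print(sd["img"].mean(2)[172:216:2,212:236].astype(int))
E
```

```text
t 42.05 bench [ 11.11 -27.31 198.12] F_b [ 0.21  0.18 -0.42] toolx yaw -0.2680529025018099 tilt [ 0.01 -0.  ] grip 0.5006803604683735 0.0 q6 1.5976245724400489
clip_tip [(array([337.6, 276.1]), 0.81), (array([220., 209.]), 0.55), (array([336.3, 193.4]), 0.55)]
clip [(array([314.6, 272.3]), 0.72), (array([321.2, 191.3]), 0.46)]
clip_coil [(array([297.7, 283.4]), 0.7), (array([308.7, 185.5]), 0.55), (array([227.3, 178.9]), 0.49)]
small_clip [(array([227. , 250.8]), 0.52), (array([219.5, 209.5]), 0.35)]
[223.35 211.75] [222.39 195.05] [225.63 180.78]
[[ 36  35  35  35  35  35  36  35  35  35  35  35  36  35  35  35  35  35
   35  36  36  35  36  36]
 [ 35  35  35  35  34  35  35  35  36  35  35  35  36  36  36  36  35  35
   35  35  36  36  36  36]
 [ 35  35  35  36  36  36  35  35  36  36  39  54  76  84  80  71  61  48
   39  36  35  36  36  35]
 [ 34  35  34  35  35  35  34  35  38  65 117 153 157 148 141 135 127 104
   74  49  40  37  37  37]
 [ 38  38  37  37  38  38  38  40  62 107 131 123 105  95  93  96 111 121
  112  88  72  68  66  65]
 [ 71  73  69  67  66  61  58  61  86 120
[... 976 characters left out ...]
28 128 128 129 129 130 129 130 134 133 123 122 121 120 119 121 123
  119 116 117 114 110 107]
 [126 129 130 130 130 130 131 129 129 132 134 125 126 128 128 125 123 121
  125 128 128 128 128 127]
 [ 88  94  99 101 102 102 104 107 109 119 131 123 121 123 124 124 125 125
  125 125 126 126 126 128]
 [ 93  88  84  83  81  78  76  73  74  94 124 110  85  75  77  77  79  80
   82  84  89  91  95 102]
 [130 135 136 136 136 136 134 131 136 149 145 136 147 151 152 152 152 149
  140 135 132 128 124 115]
 [171 180 185 185 184 185 185 185 185 183 170 164 178 182 181 181 180 180
  178 178 178 174 165 160]
 [190 189 189 190 189 189 189 190 190 190 188 187 185 176 172 172 171 171
  171 171 171 173 181 183]]
```

```bash
python3 -c "
from rig import ctrl
print(ctrl.finish_job())"
```

```text
the job is handed in; nothing more can be done
None
```

I pushed the clevis pin home and seated the larger R-clip round it, then handed the job in at about 42 s. The last camera reading put its coil where a seated clip's should be. Two limits were stretched: the push that bottomed the pin peaked at about 22 N, over your 15 N guide, and the clip's highest push while feeling for the hole was about 14 N. The smaller clip and the other bench items were not touched.

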